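# Draw the sample tile home in its viewer and bolt it

### The arm

A 6-joint arm with a two-finger parallel gripper is mounted at the origin on the work surface. World frame = base frame: x ahead of the robot, y to its left, z up, the work surface at z = 0. Lengths are in mm, angles in rad, forces in N, time in s.
With the tool pointing down it reaches from about 250 to 850 mm from the base axis. Payload 12.5 kg.
Tool frame: the origin (TCP) lies at the very end of the fingers, on their centre line; the grasp point (between the pads) lies tcp_to_grasp behind it (tcp_to_grasp is the distance from the TCP to the grasp point, in mm); z points along the fingers, y is the line along which they close (so a half turn about z gives the same grasp; the last joint's range is limited). The gripper opens to 93 mm and grips with 3 to 60 N. Pads are 15 mm wide; open, the fingers measure 128 mm over their backs; the gripper's body (75 mm by 188 mm) begins 65 mm behind the grasp point.
Start: joints at [1.044, 0.351, 1.652, -0, 1.139, -0.085], TCP at [235.13, 497.19, 218.633] pointing down, gripper open.
Joint ranges: [-2.75, 2.75], [-0.79, 2.1], [0.01, 2.65], [-1.57, 4.71], [0.07, 3.14], [-2.87, 2.87]. Speed limits (rad/s): [2.22, 2.22, 2.79, 3.14, 3.14, 3.14].

### API

Orientations are given as a 3x3 rotation matrix whose columns are the frame's x, y, z axes.
In Python, from station import * gives the robot as it stands.
- The arm moves only by the tool carry_out, never from a script. Its argument "deltas" is a list that holds one entry, the list of rows, each a list of 6 numbers: the shift along the world's x, y, z in mm, then the turn, a rotation vector about the world's x, y, z in rad. A call has 1 to 12 rows; each row shifts and turns the commanded pose from where the row before left it; what a row does not reach is not made up. A row lasts 1/10 s, in which the tool goes at most 50 mm and 8.59 degrees, less where a joint would pass 70% of its speed; a pose out of reach is approached as far as the arm can. A call is refused whole if a number of a shift passes 50 or a number of a turn 0.15, either way. A call with a gripper value outside its range is refused whole. "jaw" is the opening, from 0 (shut) to 1 (fully open), set as the call begins (left out, the last holds). The fingers move at their own pace and stop on an object; the grip force is fixed at half the most. Time passes only in rows, so rows that do not move let the fingers close. It gives the time, the measured TCP pose, the force, the opening and the grip force at its end, in the units of the state.
- state(): the state, without advancing time (a new reading comes with each control period).
- get_image(name): name is "side" or "top" or "wrist"; returns the picture (480x640x3 uint8, red, green, blue); there is no depth.
- calibration(name): a dict with "mtx" (3x3 intrinsics, pixels), "k1" (the pictures are not rectified: a ray, as slopes to the right and down, at radius r is drawn at 1 + k1 r^2 times it, then the intrinsics apply), "R" (3x3) and "t" (3): a world point X has camera coordinates R X + t. Camera axes: x right, y down, z forward; pixel columns grow to the right and rows downward; lengths in mm; the calibration is good to about 2 mm. A picture is of the moment at which its call begins: read the wrist's pose just before it. calibration takes no time and is no camera call; for the wrist camera it gives the pose at the moment of the call.
- job_done(): hands the job in; it is judged then, once.
Trained networks look in the newest picture that a camera, given by its name, has taken for a name from the list of things; names that differ only in an ending like _2 or _b are one class to them, and where a whole thing is asked for, a point or a joint stands for the part that bears it (a point fixed in the world has none). Each returns a list of dicts, best first, with "confidence" (0 to 1); they miss things now and then, are a little off and sometimes report something else, mostly with a low value. They report only what shows in the picture. A call takes as long as a camera call.
- find_in(thing, camera): "bbox" ([left, top, width, height] in pixels, round what is visible of it).
- regions_of(thing, camera): "mask" (480x640 bool, what is visible of it) and "bbox" ([left, top, width, height] in pixels, round what is visible of it).
- landmark_of(thing, camera): "point" ([column, row] in pixels: a listed point, or the origin of a listed thing).
The state is a dict: "time_s": time; "joint_positions": joint angles; "qvel": joint speeds; "effort": joint torques, N m; "tool_pos": TCP position; "ee_rot": TCP orientation; "ft_force": force on the tool from outside, world axes, zero at the start; "wrist_torque": the same for the moment, N m; "grip_width": finger opening in mm; "finger_force": force on a finger pad.
Only numpy, scipy, OpenCV 4.12 (cv2) and the standard library are available. Lean on these libraries where they do the work, as an engineer would, in place of code of your own. Each camera call takes 0.05 s, during which the arm holds its last target. There are 200 camera calls.

### The job

In the wooden sample viewer, press down on the exposed part of the green tile and draw it back out from under the black hood until it sits fully home against the brass stop at the viewer's near end; then push the brass bolt all the way in so that it locks into the notch in the tile's edge. The tile is thin and brittle: set your fingertips down on it slowly, press firmly enough that your fingertips do not skid, but never with more than 22 N, and keep the tile flat in its channel. Leave the other things on the table alone, and let go at the end.

Things in the scene. Friction and masses are not known exactly. Their poses are not given: they have to be found in the camera images.
- viewer: Fixed dark wooden viewer, 270 (x) by 200 (y, -115 to +85) by 55 mm. Origin on the table; x points from its near end (stop) to its far end (hood), y left, z up. Deck top z = 30. On it a channel along x, 84 mm wide (y -42 to +42), floor z = 30, between rails 20 mm wide with tops at z = 41; open above from x = -120 to -15, hooded beyond. All in mm in its frame, as below.
- stop_face (a point): Point on the inner face of the brass stop that closes the near end of the channel, on its midline: x = -120, y = 0, z = 40 mm of the viewer. The stop is 15 mm thick, its top at z = 41 mm. Axes as the viewer.
- hood_lip (a point): Middle of the top of the near edge of the flat black hood: x = -15, y = 0, z = 55 mm of the viewer. The hood covers the channel from here to x = +135. On it rides a brass weight (x 40 to 90, y -25 to +25, top z = 81) that loads a felt shoe under the lip (x -12 to -2): it bears on the tile from above with 2 to 6.5 N, not known beforehand, and brakes it.
- tile_top (a point): Centre of the top face of the loose matt green tile, 120 (x) by 80 (y) by 10 mm, 0.2 to 0.4 kg, axes near the viewer's. It lies flat in the channel, 2 mm play each side, top at z = 40, just below the rails: its sides cannot be gripped. Starts 35 to 65 mm from the stop, near 40 to 70 mm exposed. Home: this point at x = -60 in the viewer, near edge on the stop.
- tile: The same tile; origin at the centre of its underside. Its right (-y) edge has a notch 15 mm wide, 13 mm deep, centred 10 mm beyond (+x of) its centre; it faces the bolt only at home. Its face is rough (friction about 0.9), its back slippery (0.25): it resists with 3 to 8 N, by the brake, plus a quarter of the pressing force, so it needs 5 to 13 N of pressing. All is rigid.
- bolt_knob (a point): Top of the bolt's upright brass knob, 14 mm in diameter, shaft free from z = 39 to 84 mm of the viewer (this point at 84). Drawn back it stands at x = -50, y = -102 in the viewer, right of the right rail; it moves with the bolt to the viewer's +y. The bar, 10 mm wide, slides on the deck through a slot in the rail, between two brass guides with tops at z = 40.
- bolt (a joint): Travel of the bolt in m towards the viewer's +y: 0 drawn back, 0.012 fully in, 11 mm deep past the rail's inner face. It needs about 2 N, stays where it is left, and is blocked at about 5 mm or less by the tile's edge unless the tile is home.
- pebble: Loose dark flat pebble, 48 mm across, 20 mm high; bystander. Origin under its centre.
- swatch: Loose pale wood block, 80 by 60 by 18 mm; bystander. Origin under its centre.
- cup: Loose white ceramic cup, 70 mm across, 80 mm high; bystander. Origin under its centre.
- brass_knob: Loose brass furniture knob standing on its foot, 32 mm across, 32 mm high; bystander. Origin under its centre.

How it is judged:
By the outcome, as a careful person would: the job done as asked, in the order asked, and still so for the second after the job is handed in, with the robot touching nothing.
It also fails if it takes over 54 s, if anything falls off the work surface, if the arm or the gripper's body presses on something with over 40 N, if the wrist force passes 120 N, or if a joint passes its speed limit or range.

## Working session

There is one attempt and no reset: what is moved stays moved. The work goes in short steps, Python scripts to look and compute and a tool call to move; the robot and the scene stay as the last step left them, time stands still between calls to the robot, and variables do not carry over. Pictures are saved under pics/ and viewed, at most 10 in all, crops included, and the job is handed in when it is done.

Besides the shell and the picture viewer there is one more tool, called after "Request:" by a JSON object that holds its "fn" and its "kwargs", one argument or row to a line. carry_out: Moves the arm, as the interface text tells. Its arguments: {"type":"object","properties":{"deltas":{"type":"array"},"jaw":{"type":"number"}},"required":["deltas"]}

```bash
mkdir -p pics; cat > h.py <<'E'
from station import *
import numpy as np, cv2
def ray(cam,px,c=None):
    c=c or calibration(cam); K=np.array(c["mtx"]);R=np.array(c["R"]);t=np.array(c["t"]).ravel()
    u=(px[0]-K[0,2])/K[0,0];v=(px[1]-K[1,2])/K[1,1]; d=np.array([u,v]);s=d.copy()
    for _ in range(20): s=d/(1+c["k1"]*(s@s))
    return -R.T@t, R.T@np.array([s[0],s[1],1.])
def onz(cam,px,z,c=None):
    o,d=ray(cam,px,c); return o+d*(z-o[2])/d[2]
def save(cam,n):
    im=get_image(cam); cv2.imwrite(f"pics/{n}.png",cv2.cvtColor(im,cv2.COLOR_RGB2BGR)); return im
E
python3 - <<'E'
from h import *
s=state();print(s["time_s"],s["tool_pos"],s["ft_force"],s["grip_width"]); 
try: print(tcp_to_grasp)
except Exception as e: print(e)
Z=dict(stop_face=40,hood_lip=55,tile_top=40,bolt_knob=84,viewer=0,tile=30,cup=0,pebble=0,swatch=0,brass_knob=0)
for c in("top","side"):
    save(c,c+"0")
    for n,z in Z.items():
        if n in("cup","pebble","swatch","brass_knob") and c=="side":continue
        for r in landmark_of(n,c)[:1]: print(c,n,round(r["confidence"],2),np.round(r["point"],1),np.round(onz(c,r["point"],z),1))
E
```

```text
0.0 [234.94733334 496.89619751 218.07752671] [ 0.86045473 -0.01661469 -0.05689887] 92.50213115355064
18.8
top stop_face 0.86 [249.9 245.4] [513.2 130.1  40. ]
top hood_lip 0.63 [258.9 194.6] [623.6 109.5  55. ]
top tile_top 0.84 [262.1 190.1] [635.8 104.3  40. ]
top bolt_knob 0.68 [302.3 222.6] [560.   13.9  84. ]
top viewer 0.75 [261.5 195. ] [630.7 110.    0. ]
top tile 0.66 [263.  191.3] [634.7 103.3  30. ]
top cup 0.63 [153.8 212. ] [591. 358.   0.]
top pebble 0.66 [470. 227.] [ 558.2 -372.     0. ]
top swatch 0.9 [150.  280.3] [434.3 363.6   0. ]
top brass_knob 0.59 [470.4 283.4] [ 428.1 -371.     0. ]
side stop_face 0.92 [307.4 310.7] [524.5 128.5  40. ]
side hood_lip 0.86 [261.1 295.1] [620.2 111.4  55. ]
side tile_top 0.86 [251.5 298.2] [641.7 108.7  40. ]
side bolt_knob 0.61 [294.5 256.6] [564.3  21.8  84. ]
side viewer 0.59 [256.1 311.1] [635.4 108.2   0. ]
side tile 0.77 [254.1 300. ] [638.1 104.2  30. ]
```

View pics/top0.png

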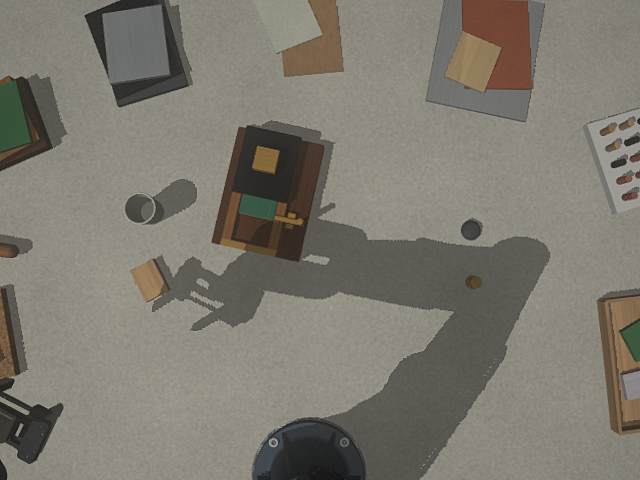

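View pics/side0.png

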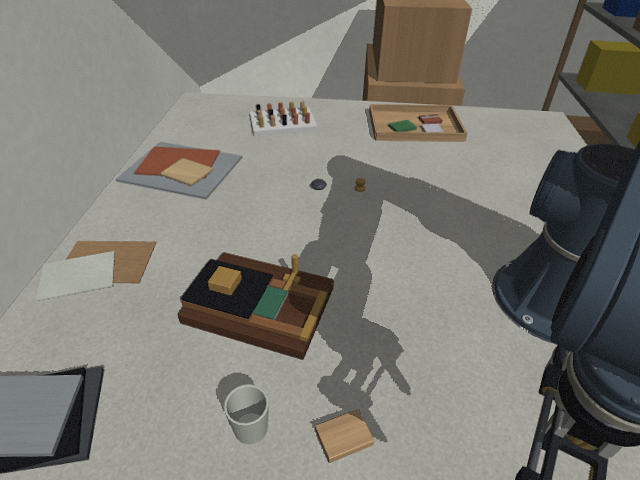

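The viewer is at about (268,192) in the top picture, with the exposed green tile at (258,207), the stop at (249,246) and the knob at (290,220). It is yawed about -0.2 rad. Bystanders are well clear.

```bash
python3 - <<'E'
from h import *
print(np.round(state()["ee_rot"],3)); c=calibration("wrist")
R=np.array(c["R"]);t=np.array(c["t"]).ravel();print(-R.T@t-state()["tool_pos"],R[2])
# viewer fit: hull corners of top mask
for n in("viewer","tile"):
    r=regions_of(n,"top")
    if r:
        p=np.argwhere(r[0]["mask"])[:,::-1].astype(np.float32); b=cv2.minAreaRect(p)
        print(n,r[0]["confidence"],np.round([onz("top",q,35)[:2] for q in cv2.boxPoints(b)],1))
E
```

```text
[[-0.904  0.428  0.   ]
 [ 0.428  0.904 -0.   ]
 [-0.    -0.    -1.   ]]
[-69.05462147  32.22738179 167.48668501] [ 0.25027064 -0.11770768 -0.96099402]
viewer 0.9 [[518.4 217.7]
 [790.2 161.9]
 [745.9 -36.6]
 [475.5  22.4]]
tile 0.83 [[584.3 159.1]
 [629.5 149.6]
 [612.1  71. ]
 [567.   80.7]]
```

Request:
{"fn": "carry_out", "kwargs": {
  "deltas": [
    [[27,-31,-2,0,0,0.0195],[27,-31,-2,0,0,0.0195],[27,-31,-2,0,0,0.0195],[27,-31,-2,0,0,0.0195],[27,-31,-2,0,0,0.0195],[27,-31,-2,0,0,0.0195],[27,-31,-2,0,0,0.0195],[27,-31,-2,0,0,0.0195],[27,-31,-2,0,0,0.0195],[27,-31,-2,0,0,0.0195],[27,-31,-2,0,0,0.0195],[27,-31,-2,0,0,0.0195]]
  ],
  "jaw": 0
}}

```text
time_s: 2.2
tool_pos: [560.1, 123.7, 194.6]
ee_rot: [[-0.979, 0.206, 0.0], [0.206, 0.979, 0.0], [-0.0, 0.0, -1.0]]
ft_force: [0.4, 0.3, -0.1]
grip_width: 2.5
finger_force: 0.0
```

```bash
python3 - <<'E'
from h import *
s=state();print(s["time_s"],s["tool_pos"],s["ft_force"],s["grip_width"],np.round(s["ee_rot"],3).tolist(),s["qvel"])
c=calibration("wrist");save("wrist","w0")
for n,z in dict(stop_face=40,hood_lip=55,tile_top=40,bolt_knob=84).items():
    for r in landmark_of(n,"wrist")[:1]: print(n,round(r["confidence"],2),np.round(r["point"],1),np.round(onz("wrist",r["point"],z,c),1))
r=regions_of("tile","wrist")
if r:
    p=np.argwhere(r[0]["mask"])[:,::-1].astype(np.float32); b=cv2.boxPoints(cv2.minAreaRect(p))
    print(r[0]["confidence"],b.round(),np.round([onz("wrist",q,40,c)[:2] for q in b],1))
E
```

```text
2.2 [560.11015716 123.71710277 194.64840302] [ 0.42915885  0.28518287 -0.10816333] 2.453860831001609 [[-0.979, 0.206, 0.0], [0.206, 0.979, 0.0], [-0.0, 0.0, -1.0]] [-0.61879555  0.35214283 -0.48010001  0.0014429   0.12323974 -0.81078638]
stop_face 0.88 [315.5 180.7] [518.2 129.4  40. ]
hood_lip 0.73 [317.  288.8] [622.5 108.9  55. ]
tile_top 0.57 [320.4 178.2] [516.9 134.5  40. ]
bolt_knob 0.92 [205.7 264.8] [566.3  18.9  84. ]
0.81 [[279. 242.]
 [355. 242.]
 [355. 286.]
 [279. 286.]] [[570.8  80.4]
 [586.7 155.8]
 [634.4 147.3]
 [617.9  68.9]]
```

View pics/w0.png

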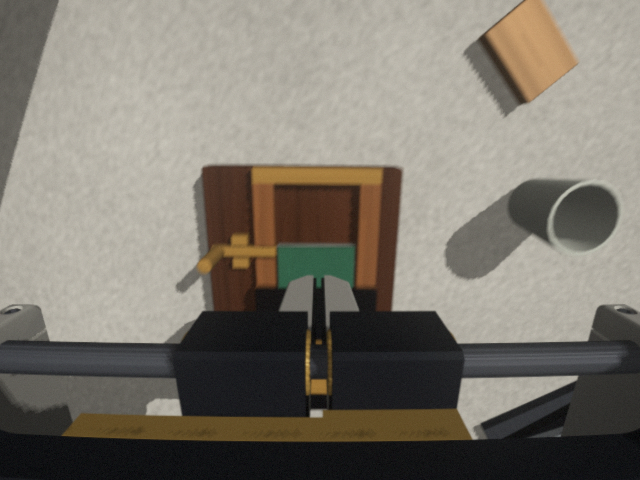

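The wrist view is upside down: the stop's inner face is at row 185, the tile's near edge at row 242 (columns 279–355), the hood lip at about row 288 and the knob at (205,265). The tile is about 60 mm from home.

Request:
{"fn": "carry_out", "kwargs": {
  "deltas": [
    [[9.6,-2.8,-30,0,0,0],[9.6,-2.8,-30,0,0,0],[9.6,-2.8,-30,0,0,0],[9.5,-2.8,-30,0,0,0],[0,0,-12,0,0,0],[0,0,-8,0,0,0],[0,0,-4,0,0,0],[0,0,0,0,0,0],[0,0,0,0,0,0]]
  ]
}}

```text
time_s: 3.4
tool_pos: [597.8, 114.3, 51.8]
ee_rot: [[-0.979, 0.206, 0.002], [0.206, 0.979, 0.0], [-0.001, 0.001, -1.0]]
ft_force: [0.6, 0.4, 0.4]
grip_width: 0.3
finger_force: 0.0
```

```bash
python3 - <<'E'
from h import *
s=state();print(s["time_s"],s["tool_pos"],s["ft_force"],s["grip_width"])
c=calibration("wrist");save("wrist","w1")
for n,z in dict(stop_face=40,hood_lip=55,tile_top=40,bolt_knob=84).items():
    for r in landmark_of(n,"wrist")[:1]: print(n,round(r["confidence"],2),np.round(r["point"],1),np.round(onz("wrist",r["point"],z,c),1))
E
```

```text
3.4 [597.78666621 114.25468052  51.78309955] [0.56617891 0.37320963 0.4332376 ] 0.2685335469357834
stop_face 0.57 [319.8 133.6] [518.1 131.4  40. ]
hood_lip 0.6 [319.5 332.7] [623.  109.2  55. ]
bolt_knob 0.59 [ 99.2 294.7] [566.2  18.6  84. ]
```

View pics/w1.png

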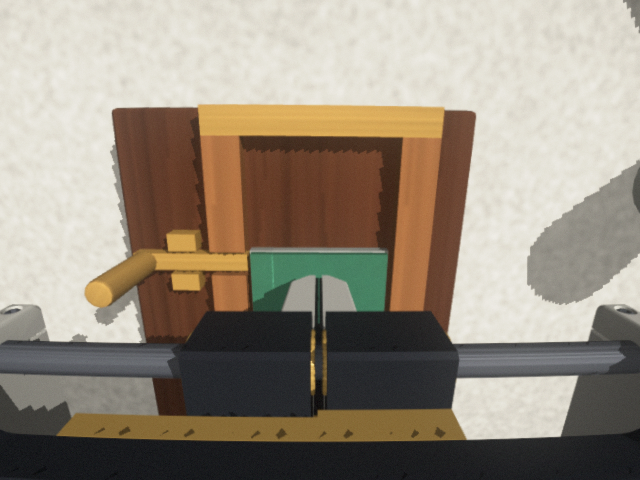

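Fingertips are centred over the tile's exposed strip (tile columns 250–387, near edge row 250), clear of the hood. Lowering slowly.

Request:
{"fn": "carry_out", "kwargs": {
  "deltas": [
    [[0,0,-1.5,0,0,0],[0,0,-1.5,0,0,0],[0,0,-1.5,0,0,0],[0,0,-1.5,0,0,0],[0,0,-1.0,0,0,0],[0,0,-1,0,0,0],[0,0,-0.5,0,0,0],[0,0,0,0,0,0],[0,0,0,0,0,0],[0,0,0,0,0,0]]
  ]
}}

```text
time_s: 4.65
tool_pos: [597.5, 114.0, 42.2]
ee_rot: [[-0.978, 0.206, 0.0], [0.206, 0.978, 0.0], [-0.0, 0.0, -1.0]]
ft_force: [0.6, 0.4, 0.3]
grip_width: 0.7
finger_force: 0.0
```

Request:
{"fn": "carry_out", "kwargs": {
  "deltas": [
    [[0,0,-0.3,0,0,0],[0,0,-0.3,0,0,0],[0,0,-0.3,0,0,0],[0,0,-0.3,0,0,0],[0,0,0,0,0,0]]
  ]
}}

```text
time_s: 5.15
tool_pos: [597.4, 114.0, 40.9]
ee_rot: [[-0.978, 0.206, -0.0], [0.206, 0.978, -0.0], [0.0, -0.0, -1.0]]
ft_force: [-0.4, 0.2, -0.8]
grip_width: 0.3
finger_force: 0.0
```

```bash
python3 - <<'E'
from h import *
c=calibration("wrist")
print([np.round(onz("wrist",q,40,c),1) for q in [(319,250),(250,250),(387,250)]], onz("wrist",(319,137),41,c))
E
```

```text
[array([576. , 118.4,  40. ]), array([568.4,  82.4,  40. ]), array([583.5, 154. ,  40. ])] [519.47774968 130.29123215  41.        ]
```

Request:
{"fn": "carry_out", "kwargs": {
  "deltas": [
    [[0,0,-0.2,0,0,0],[0,0,-0.2,0,0,0],[0,0,0,0,0,0]]
  ]
}}

```text
time_s: 5.45
tool_pos: [597.4, 114.0, 40.5]
ee_rot: [[-0.978, 0.206, -0.0], [0.206, 0.978, 0.0], [0.0, -0.0, -1.0]]
ft_force: [-0.4, -0.4, 0.1]
grip_width: 0.3
finger_force: 0.0
```

Request:
{"fn": "carry_out", "kwargs": {
  "deltas": [
    [[0,0,-0.2,0,0,0],[0,0,-0.2,0,0,0],[0,0,0,0,0,0]]
  ]
}}

```text
time_s: 5.75
tool_pos: [597.5, 114.0, 40.4]
ee_rot: [[-0.978, 0.206, 0.0], [0.206, 0.978, -0.0], [-0.0, 0.0, -1.0]]
ft_force: [-1.3, -0.3, 3.7]
grip_width: 0.3
finger_force: 1.7
```

Request:
{"fn": "carry_out", "kwargs": {
  "deltas": [
    [[0,0,-0.15,0,0,0],[0,0,-0.15,0,0,0],[0,0,0,0,0,0]]
  ]
}}

```text
time_s: 6.05
tool_pos: [597.5, 114.0, 40.3]
ee_rot: [[-0.978, 0.206, 0.0], [0.206, 0.978, -0.0], [-0.0, -0.0, -1.0]]
ft_force: [-2.8, -0.6, 6.6]
grip_width: 0.6
finger_force: 3.6
```

Request:
{"fn": "carry_out", "kwargs": {
  "deltas": [
    [[0,0,-0.2,0,0,0],[0,0,-0.2,0,0,0],[0,0,-0.2,0,0,0],[0,0,0,0,0,0],[0,0,0,0,0,0]]
  ]
}}

```text
time_s: 6.55
tool_pos: [597.5, 114.0, 40.3]
ee_rot: [[-0.979, 0.206, 0.0], [0.206, 0.979, -0.0], [-0.0, -0.0, -1.0]]
ft_force: [-5.3, 0.7, 13.4]
grip_width: 0.3
finger_force: 6.7
```

Request:
{"fn": "carry_out", "kwargs": {
  "deltas": [
    [[-0.5,0.1,0,0,0,0],[-0.5,0.1,0,0,0,0],[-1,0.2,0,0,0,0],[-1,0.2,0,0,0,0]]
  ]
}}

```text
time_s: 6.95
tool_pos: [596.3, 114.5, 40.3]
ee_rot: [[-0.978, 0.206, 0.005], [0.206, 0.978, 0.0], [-0.005, 0.001, -1.0]]
ft_force: [5.4, -1.2, 5.9]
grip_width: 0.8
finger_force: 2.7
```

Request:
{"fn": "carry_out", "kwargs": {
  "deltas": [
    [[0,0,-0.3,0,0,0],[0,0,-0.3,0,0,0],[0,0,-0.2,0,0,0],[0,0,0,0,0,0]]
  ]
}}

```text
time_s: 7.35
tool_pos: [596.3, 114.5, 40.3]
ee_rot: [[-0.978, 0.206, 0.004], [0.206, 0.978, 0.0], [-0.004, 0.001, -1.0]]
ft_force: [0.6, -2.0, 14.3]
grip_width: 0.5
finger_force: 7.3
```

Request:
{"fn": "carry_out", "kwargs": {
  "deltas": [
    [[-0.4,0.08,-0.15,0,0,0],[-0.4,0.08,-0.15,0,0,0],[-0.4,0.08,-0.15,0,0,0],[-0.4,0.08,-0.15,0,0,0]]
  ]
}}

```text
time_s: 7.75
tool_pos: [596.2, 114.5, 40.3]
ee_rot: [[-0.978, 0.206, 0.008], [0.206, 0.979, -0.0], [-0.008, 0.002, -1.0]]
ft_force: [7.6, -4.4, 14.5]
grip_width: 0.4
finger_force: 7.2
```

Request:
{"fn": "carry_out", "kwargs": {
  "deltas": [
    [[-0.4,0.05,-0.1,0,0,0],[-0.4,0.05,-0.1,0,0,0],[-0.4,0.05,-0.1,0,0,0],[-0.4,0.05,-0.1,0,0,0]]
  ]
}}

```text
time_s: 8.15
tool_pos: [595.3, 115.0, 40.2]
ee_rot: [[-0.978, 0.206, 0.01], [0.206, 0.978, 0.0], [-0.009, 0.002, -1.0]]
ft_force: [8.3, -1.6, 15.0]
grip_width: 0.5
finger_force: 7.9
```

Moving at about 8.5 N pull and 15 N press. Continuing with slightly longer strokes, holding z.

Request:
{"fn": "carry_out", "kwargs": {
  "deltas": [
    [[-0.7,0.15,0,0,0,0],[-0.8,0.17,0,0,0,0],[-0.8,0.17,0,0,0,0],[-0.8,0.17,0,0,0,0],[-0.8,0.17,0,0,0,0]]
  ]
}}

```text
time_s: 8.65
tool_pos: [591.4, 116.0, 40.3]
ee_rot: [[-0.978, 0.206, 0.01], [0.206, 0.978, 0.001], [-0.01, 0.003, -1.0]]
ft_force: [7.4, -1.8, 15.2]
grip_width: 0.8
finger_force: 7.6
```

Request:
{"fn": "carry_out", "kwargs": {
  "deltas": [
    [[-1.0,0.21,0,0,0,0],[-1.2,0.25,0,0,0,0],[-1.4,0.29,0,0,0,0],[-1.5,0.31,0,0,0,0],[-1.5,0.31,0,0,0,0],[-1.5,0.31,0,0,0,0],[-1.5,0.31,0,0,0,0],[-1.5,0.31,0,0,0,0]]
  ]
}}

```text
time_s: 9.45
tool_pos: [580.4, 118.4, 40.3]
ee_rot: [[-0.978, 0.206, 0.01], [0.206, 0.978, 0.001], [-0.01, 0.003, -1.0]]
ft_force: [6.9, -1.5, 15.6]
grip_width: 0.3
finger_force: 7.8
```

```bash
python3 - <<'E'
from h import *
s=state();print(s["time_s"],s["tool_pos"],s["ft_force"])
c=calibration("wrist");save("wrist","w2")
for n,z in dict(stop_face=40,bolt_knob=84).items():
    for r in landmark_of(n,"wrist")[:1]: print(n,round(r["confidence"],2),np.round(r["point"],1),np.round(onz("wrist",r["point"],z,c),1))
for r in find_in("tile","wrist")[:1]: print(r)
E
```

```text
9.45 [580.38058519 118.38236683  40.2662942 ] [ 6.91592305 -1.47996583 15.63773513]
stop_face 0.78 [319.3 174.8] [520.2 131.1  40. ]
bolt_knob 0.9 [ 89.2 345.7] [566.8  17.9  84. ]
{'bbox': [248.5, 254.4, 146.7, 54.7], 'confidence': 0.56}
```

View pics/w2.png

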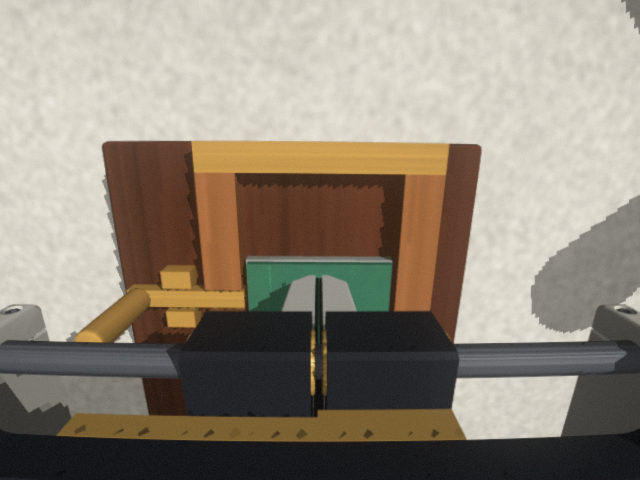

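The tile moves with the fingers and stays straight: near edge at row 258, stop inner face at row 175.

Request:
{"fn": "carry_out", "kwargs": {
  "deltas": [
    [[-1.2,0.25,0,0,0,0],[-1.4,0.3,0,0,0,0],[-1.6,0.34,0,0,0,0],[-1.8,0.38,0,0,0,0],[-2,0.42,0,0,0,0],[-2,0.42,0,0,0,0],[-2,0.42,0,0,0,0],[-2,0.42,0,0,0,0],[-2,0.42,0,0,0,0],[-2,0.42,0,0,0,0]]
  ]
}}

```text
time_s: 10.65
tool_pos: [562.5, 122.2, 40.3]
ee_rot: [[-0.978, 0.206, 0.01], [0.206, 0.978, 0.001], [-0.01, 0.003, -1.0]]
ft_force: [8.1, -2.2, 17.0]
grip_width: 0.7
finger_force: 8.1
```

```bash
python3 - <<'E'
from h import *
s=state();print(s["time_s"],s["tool_pos"],s["ft_force"])
c=calibration("wrist");save("wrist","w3")
for n,z in dict(stop_face=40).items():
    for r in landmark_of(n,"wrist")[:1]: print(n,round(r["confidence"],2),np.round(r["point"],1),np.round(onz("wrist",r["point"],z,c),1))
for y in (256,258,260): print(y,onz("wrist",(319,y),40,c))
E
```

```text
10.65 [562.49438598 122.20239441  40.26804214] [ 8.1395679  -2.23602902 17.02528643]
stop_face 0.92 [320. 209.] [519.3 131.7  40. ]
256 [544.11168726 126.0103645   40.        ]
258 [545.21993647 125.77757618  40.        ]
260 [546.33234849 125.54391463  40.        ]
```

View pics/w3.png

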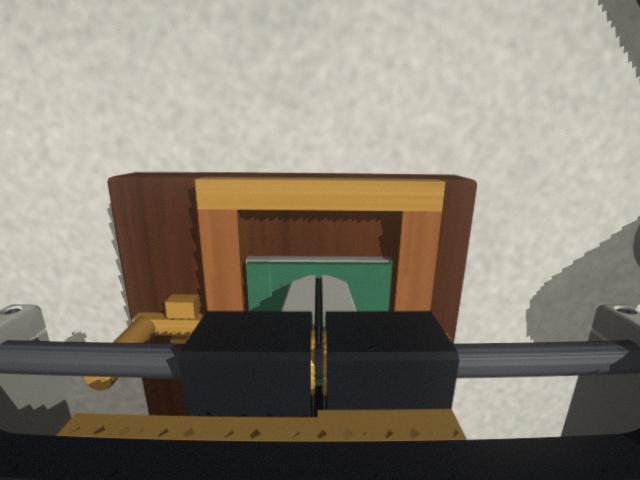

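The near edge is at row 262 and the stop at row 209, so about 28 mm remain. Drawing another 20 mm, then small steps.

Request:
{"fn": "carry_out", "kwargs": {
  "deltas": [
    [[-1.4,0.3,0.05,0,0,0],[-1.8,0.38,0.05,0,0,0],[-2,0.42,0.05,0,0,0],[-2,0.42,0.03,0,0,0],[-2,0.42,0.03,0,0,0],[-2,0.42,0.03,0,0,0],[-2,0.42,0.03,0,0,0],[-2,0.42,0.03,0,0,0],[-1.6,0.34,0.03,0,0,0],[-1.2,0.25,0.03,0,0,0],[-0.8,0.17,0,0,0,0],[-0.4,0.08,0,0,0,0]]
  ]
}}

```text
time_s: 11.95
tool_pos: [543.0, 126.3, 40.3]
ee_rot: [[-0.978, 0.206, 0.009], [0.206, 0.978, 0.001], [-0.009, 0.003, -1.0]]
ft_force: [8.8, -1.1, 15.3]
grip_width: 0.7
finger_force: 7.3
```

Request:
{"fn": "carry_out", "kwargs": {
  "deltas": [
    [[-0.6,0.12,0,0,0,0],[-0.6,0.12,0,0,0,0],[-0.6,0.12,0,0,0,0]]
  ]
}}

```text
time_s: 12.25
tool_pos: [541.2, 126.7, 40.3]
ee_rot: [[-0.978, 0.206, 0.01], [0.206, 0.978, 0.001], [-0.009, 0.003, -1.0]]
ft_force: [8.0, -1.3, 14.8]
grip_width: 0.3
finger_force: 7.4
```

Request:
{"fn": "carry_out", "kwargs": {
  "deltas": [
    [[-0.7,0.15,0,0,0,0],[-0.7,0.15,0,0,0,0],[-0.7,0.15,0,0,0,0],[-0.7,0.15,0,0,0,0]]
  ]
}}

```text
time_s: 12.65
tool_pos: [538.5, 127.3, 40.2]
ee_rot: [[-0.978, 0.206, 0.01], [0.206, 0.978, 0.001], [-0.009, 0.003, -1.0]]
ft_force: [8.0, -1.6, 14.9]
grip_width: 0.7
finger_force: 7.4
```

Request:
{"fn": "carry_out", "kwargs": {
  "deltas": [
    [[-0.5,0.1,0,0,0,0],[-0.5,0.1,0,0,0,0]]
  ]
}}

```text
time_s: 12.85
tool_pos: [537.5, 127.5, 40.3]
ee_rot: [[-0.978, 0.206, 0.01], [0.206, 0.978, 0.001], [-0.009, 0.003, -1.0]]
ft_force: [7.8, -1.6, 16.1]
grip_width: 0.6
finger_force: 7.4
```

Request:
{"fn": "carry_out", "kwargs": {
  "deltas": [
    [[-0.5,0.1,0,0,0,0],[-0.5,0.1,0,0,0,0]]
  ]
}}

```text
time_s: 13.05
tool_pos: [536.5, 127.7, 40.2]
ee_rot: [[-0.978, 0.206, 0.01], [0.206, 0.978, 0.001], [-0.009, 0.003, -1.0]]
ft_force: [8.1, -1.6, 14.4]
grip_width: 0.5
finger_force: 7.5
```

```bash
python3 - <<'E'
from h import *
c=calibration("wrist");save("wrist","w4")
im=cv2.imread("pics/w4.png");cv2.imwrite("pics/w4c.png",cv2.resize(im[180:330,180:440],None,fx=3,fy=3))
E
```

```text
(no output)
```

View pics/w4c.png

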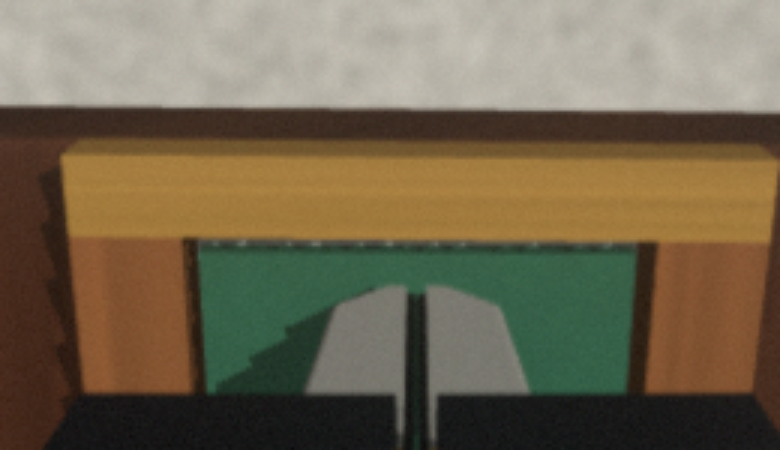

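The tile's near edge is about 2 mm from the stop (crop row 250 against 240). Finishing in small steps.

Request:
{"fn": "carry_out", "kwargs": {
  "deltas": [
    [[-0.4,0.08,0,0,0,0],[-0.4,0.08,0,0,0,0]]
  ]
}}

```text
time_s: 13.3
tool_pos: [535.7, 127.8, 40.3]
ee_rot: [[-0.978, 0.206, 0.01], [0.206, 0.978, 0.001], [-0.009, 0.003, -1.0]]
ft_force: [7.8, -2.2, 15.6]
grip_width: 0.5
finger_force: 7.5
```

Request:
{"fn": "carry_out", "kwargs": {
  "deltas": [
    [[-0.3,0.06,0,0,0,0],[-0.3,0.06,0,0,0,0]]
  ]
}}

```text
time_s: 13.5
tool_pos: [535.1, 128.0, 40.2]
ee_rot: [[-0.978, 0.206, 0.01], [0.206, 0.978, 0.001], [-0.009, 0.003, -1.0]]
ft_force: [8.0, -2.2, 14.2]
grip_width: 0.8
finger_force: 7.5
```

Request:
{"fn": "carry_out", "kwargs": {
  "deltas": [
    [[-0.3,0.06,0,0,0,0],[-0.3,0.06,0,0,0,0]]
  ]
}}

```text
time_s: 13.7
tool_pos: [534.7, 128.1, 40.3]
ee_rot: [[-0.978, 0.206, 0.01], [0.206, 0.978, 0.001], [-0.01, 0.003, -1.0]]
ft_force: [9.5, -1.8, 13.3]
grip_width: 0.1
finger_force: 6.7
```

Request:
{"fn": "carry_out", "kwargs": {
  "deltas": [
    [[-0.3,0.06,0,0,0,0],[-0.2,0.04,0,0,0,0]]
  ]
}}

```text
time_s: 13.9
tool_pos: [534.6, 128.1, 40.3]
ee_rot: [[-0.978, 0.206, 0.011], [0.206, 0.978, 0.001], [-0.011, 0.003, -1.0]]
ft_force: [11.6, -2.8, 11.0]
grip_width: 0.3
finger_force: 5.9
```

Request:
{"fn": "carry_out", "kwargs": {
  "deltas": [
    [[-0.2,0.04,0,0,0,0],[-0.2,0.04,0,0,0,0]]
  ]
}}

```text
time_s: 14.1
tool_pos: [534.2, 128.2, 40.3]
ee_rot: [[-0.978, 0.206, 0.011], [0.206, 0.978, 0.001], [-0.011, 0.003, -1.0]]
ft_force: [10.4, -3.4, 12.3]
grip_width: 0.5
finger_force: 6.0
```

The pull force rose from 8 to 11 N while the tile stayed put, so it is at the stop. Relaxing sideways, then lifting straight up.

Request:
{"fn": "carry_out", "kwargs": {
  "deltas": [
    [[0.5,-0.1,0.3,0,0,0],[0.5,-0.1,0.3,0,0,0],[0.4,-0.1,0.3,0,0,0]]
  ]
}}

```text
time_s: 14.4
tool_pos: [534.0, 128.1, 40.3]
ee_rot: [[-0.978, 0.207, 0.007], [0.207, 0.978, 0.001], [-0.007, 0.003, -1.0]]
ft_force: [6.7, 1.2, 7.0]
grip_width: 0.6
finger_force: 3.4
```

Request:
{"fn": "carry_out", "kwargs": {
  "deltas": [
    [[0.5,-0.2,0,0,0,0],[0.4,-0.1,0,0,0,0],[0.2,0,0.3,0,0,0],[0,0,0.3,0,0,0],[0,0,0.5,0,0,0],[0,0,1,0,0,0],[0,0,4,0,0,0],[0,0,10,0,0,0],[0,0,20,0,0,0],[0,0,30,0,0,0],[0,0,30,0,0,0],[0,0,20,0,0,0]]
  ]
}}

```text
time_s: 15.6
tool_pos: [532.3, 127.4, 157.4]
ee_rot: [[-0.978, 0.206, 0.002], [0.206, 0.978, 0.0], [-0.002, 0.001, -1.0]]
ft_force: [-0.3, 0.9, 0.7]
grip_width: 0.2
finger_force: 0.0
```

```bash
python3 - <<'E'
from h import *
s=state();print(s["time_s"],s["tool_pos"],s["ft_force"])
c=calibration("wrist");save("wrist","w5")
for n,z in dict(stop_face=40,hood_lip=55,tile_top=40,bolt_knob=84).items():
    for r in landmark_of(n,"wrist")[:1]: print(n,round(r["confidence"],2),np.round(r["point"],1),np.round(onz("wrist",r["point"],z,c),1))
E
```

```text
15.6 [532.28417859 127.4376775  157.41261502] [-0.34040279  0.88147432  0.6675672 ]
stop_face 0.93 [319.3 218.3] [519.5 130.7  40. ]
hood_lip 0.77 [319.  332.1] [621.3 109.   55. ]
tile_top 0.63 [319.1 279. ] [575.7 118.7  40. ]
bolt_knob 0.58 [196.4 313.5] [566.6  18.4  84. ]
```

View pics/w5.png

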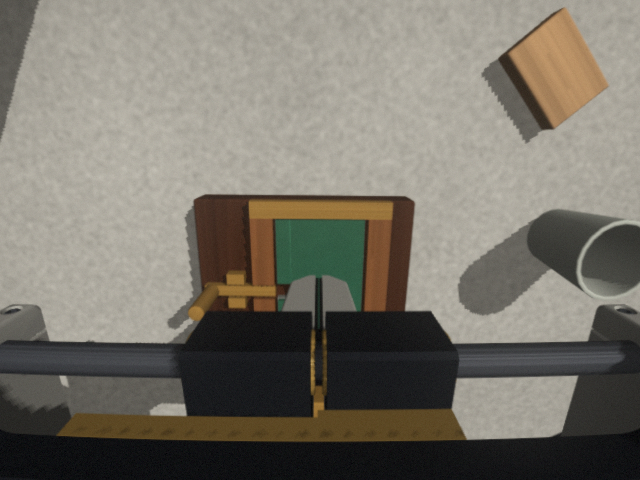

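The tile is flush with the stop (crop shows no gap at row 219) and the notch faces the bolt at (283,291). Moving outboard of the knob.

Request:
{"fn": "carry_out", "kwargs": {
  "deltas": [
    [[3.7,-21.6,0,0,0,0],[3.7,-21.6,0,0,0,0],[3.7,-21.6,0,0,0,0],[3.7,-21.6,0,0,0,0],[3.7,-21.6,0,0,0,0],[3.7,-21.6,0,0,0,0],[3.5,-21.4,0,0,0,0],[0,0,-30,0,0,0],[0,0,-30,0,0,0],[0,0,-25,0,0,0],[0,0,-17,0,0,0],[0,0,0,0,0,0]]
  ]
}}

```text
time_s: 17.05
tool_pos: [555.5, -23.4, 49.6]
ee_rot: [[-0.978, 0.206, -0.006], [0.206, 0.978, 0.001], [0.006, -0.001, -1.0]]
ft_force: [0.5, -1.7, 1.5]
grip_width: 0.2
finger_force: 0.0
```

```bash
python3 - <<'E'
from h import *
s=state();print(s["time_s"],s["tool_pos"],s["ft_force"])
c=calibration("wrist");save("wrist","w6")
for n,z in dict(stop_face=40,bolt_knob=84).items():
    for r in landmark_of(n,"wrist")[:1]: print(n,round(r["confidence"],2),np.round(r["point"],1),np.round(onz("wrist",r["point"],z,c),1))
E
```

```text
17.05 [555.51795232 -23.3692849   49.604924  ] [ 0.51831682 -1.74266559  1.45669141]
stop_face 0.66 [590.6 161.8] [518.5 133.7  40. ]
bolt_knob 0.58 [414.2 322.9] [566.   18.4  84. ]
```

View pics/w6.png

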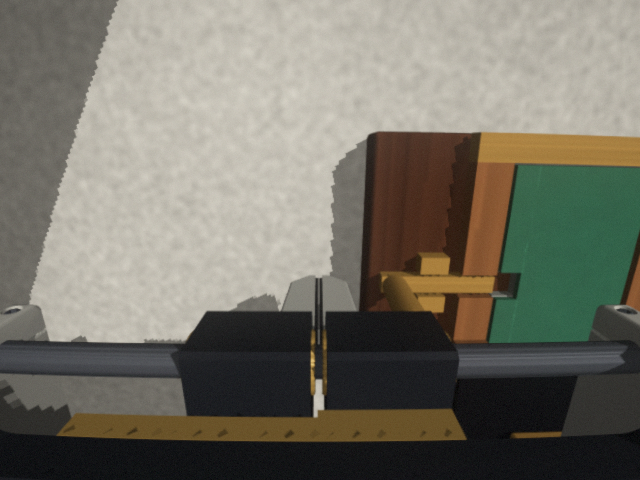

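The bolt lines up with the notch (notch at (510,287)), and the closed fingers stand outboard of the knob. Advancing along viewer +y.

Request:
{"fn": "carry_out", "kwargs": {
  "deltas": [
    [[2,-0.4,2,0,0,0],[0.6,3,0,0,0,0],[0.8,4,0,0,0,0],[0.6,3,0,0,0,0],[0.4,2,0,0,0,0],[0.2,1,0,0,0,0]]
  ]
}}

```text
time_s: 17.8
tool_pos: [562.3, -10.7, 54.8]
ee_rot: [[-0.979, 0.206, -0.0], [0.206, 0.979, 0.0], [0.0, -0.0, -1.0]]
ft_force: [0.2, -0.0, 0.4]
grip_width: 0.6
finger_force: 0.0
```

Request:
{"fn": "carry_out", "kwargs": {
  "deltas": [
    [[0.2,1,0,0,0,0],[0.2,1,0,0,0,0],[0.2,1,0,0,0,0],[0.2,1,0,0,0,0]]
  ]
}}

```text
time_s: 18.2
tool_pos: [563.1, -7.0, 54.8]
ee_rot: [[-0.978, 0.206, -0.0], [0.206, 0.978, -0.0], [0.0, -0.0, -1.0]]
ft_force: [0.3, 0.1, -0.2]
grip_width: 0.3
finger_force: 0.0
```

Request:
{"fn": "carry_out", "kwargs": {
  "deltas": [
    [[0.2,1,0,0,0,0],[0.2,1,0,0,0,0],[0.2,1,0,0,0,0],[0.2,1,0,0,0,0]]
  ]
}}

```text
time_s: 18.6
tool_pos: [563.9, -3.1, 54.8]
ee_rot: [[-0.979, 0.206, -0.0], [0.206, 0.979, -0.0], [0.0, -0.0, -1.0]]
ft_force: [0.1, -1.9, 0.0]
grip_width: 0.5
finger_force: 0.8
```

Contact at about 2 N. Pushing on.

Request:
{"fn": "carry_out", "kwargs": {
  "deltas": [
    [[0.2,1,0,0,0,0],[0.2,1,0,0,0,0],[0.2,1,0,0,0,0],[0.2,1,0,0,0,0],[0.2,1,0,0,0,0],[0.2,1,0,0,0,0],[0.2,1,0,0,0,0]]
  ]
}}

```text
time_s: 19.3
tool_pos: [565.4, 4.1, 54.8]
ee_rot: [[-0.978, 0.206, 0.0], [0.206, 0.978, -0.0], [-0.0, -0.0, -1.0]]
ft_force: [0.6, -1.4, -0.7]
grip_width: 0.7
finger_force: 0.8
```

Request:
{"fn": "carry_out", "kwargs": {
  "deltas": [
    [[0.2,0.8,0,0,0,0],[0.1,0.6,0,0,0,0],[0.1,0.6,0,0,0,0]]
  ]
}}

```text
time_s: 19.6
tool_pos: [565.8, 6.0, 54.8]
ee_rot: [[-0.978, 0.206, 0.0], [0.206, 0.978, -0.0], [-0.0, -0.0, -1.0]]
ft_force: [0.7, -2.2, -0.5]
grip_width: 0.1
finger_force: 0.8
```

Request:
{"fn": "carry_out", "kwargs": {
  "deltas": [
    [[0.1,0.5,0,0,0,0],[0.1,0.5,0,0,0,0],[0.1,0.5,0,0,0,0]]
  ]
}}

```text
time_s: 19.9
tool_pos: [566.0, 6.9, 54.9]
ee_rot: [[-0.979, 0.206, -0.0], [0.206, 0.979, -0.001], [-0.0, -0.001, -1.0]]
ft_force: [0.6, -9.2, 0.6]
grip_width: 0.2
finger_force: 4.8
```

Request:
{"fn": "carry_out", "kwargs": {
  "deltas": [
    [[0.1,0.4,0,0,0,0],[0.1,0.4,0,0,0,0]]
  ]
}}

```text
time_s: 20.1
tool_pos: [566.1, 7.0, 54.9]
ee_rot: [[-0.979, 0.206, -0.0], [0.206, 0.979, -0.002], [0.0, -0.002, -1.0]]
ft_force: [-3.0, -14.5, 2.4]
grip_width: 0.6
finger_force: 7.0
```

Request:
{"fn": "carry_out", "kwargs": {
  "deltas": [
    [[0.1,0.4,0,0,0,0],[0.1,0.4,0,0,0,0]]
  ]
}}

```text
time_s: 20.3
tool_pos: [566.1, 7.2, 54.9]
ee_rot: [[-0.979, 0.206, -0.001], [0.206, 0.979, -0.003], [0.0, -0.003, -1.0]]
ft_force: [-2.6, -18.4, 3.4]
grip_width: 0.6
finger_force: 9.5
```

Hard stop after about 12 mm of travel. Backing off and lifting.

Request:
{"fn": "carry_out", "kwargs": {
  "deltas": [
    [[-0.2,-1,0,0,0,0],[-0.2,-1,0,0,0,0],[-1,-5,0,0,0,0],[-2,-10,0,0,0,0],[-2,-10,0,0,0,0],[0,0,20,0,0,0],[0,0,30,0,0,0],[0,0,30,0,0,0],[0,0,10,0,0,0],[0,0,0,0,0,0]]
  ]
}}

```text
time_s: 21.3
tool_pos: [561.5, -18.4, 145.7]
ee_rot: [[-0.978, 0.207, 0.002], [0.207, 0.978, -0.0], [-0.002, 0.0, -1.0]]
ft_force: [0.0, -0.1, -0.4]
grip_width: 0.6
finger_force: 0.0
```

```bash
python3 - <<'E'
from h import *
s=state();print(s["time_s"],s["tool_pos"],s["ft_force"])
c=calibration("wrist");save("wrist","w7")
for r in landmark_of("bolt_knob","wrist")[:1]: print(r["confidence"],onz("wrist",r["point"],84,c))
im=cv2.imread("pics/w7.png");cv2.imwrite("pics/w7c.png",cv2.resize(im[120:360,320:640],None,fx=2.4,fy=2.4))
E
```

```text
21.3 [561.48206097 -18.35343176 145.69340411] [ 0.02121073 -0.06633377 -0.42986895]
```

View pics/w7c.png

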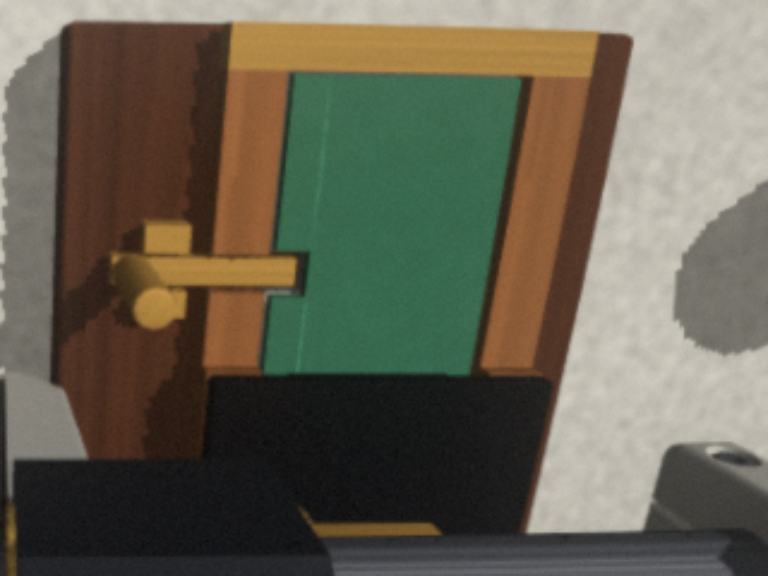

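The bolt tip sits in the notch (crop (295,272)) close to its bottom, the tile is flush with the stop at row 73, and the robot is clear.

```bash
python3 -c "
from station import *
print(job_done())"
```

```text
the job is handed in; nothing more can be done
None
```

The tile is home against the brass stop, the bolt is pushed all the way into the notch, and the arm is clear of everything. At the stop the fingertips slipped about 0.4 mm on the tile. The highest pressing force I read was 17 N, and the job was handed in at about 21 s.

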